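# Latch the guard door of the tube bay

## Robot

A 6-joint arm with a two-finger parallel gripper is mounted at the origin on the work surface. World frame = base frame: x ahead of the robot, y to its left, z up, the work surface at z = 0. Lengths are in mm, angles in rad, forces in N, time in s.
With the tool pointing down it reaches from about 350 to 775 mm from the base axis. Payload 7.3 kg.
Tool frame: the origin (TCP) lies at the very end of the fingers, on their centre line; the grasp point (between the pads) lies 19 mm behind it (pinch_z is the distance from the TCP to the grasp point, in mm); z points along the fingers, y is the direction in which the jaws open and shut (so a half turn about z gives the same grasp; the last joint's range is limited). The gripper opens to 92 mm and grips with 3 to 60 N. Pads are 19 mm wide; open, the fingers measure 130 mm over their backs; the gripper's body (75 mm by 190 mm) begins 47 mm behind the grasp point.
Start: joints at [1.003, 0.342, 1.524, -0, 1.275, -0.146], TCP at [214.925, 479.012, 226.741] pointing down, gripper open.
Joint ranges: [-2.53, 2.53], [-0.77, 2.02], [0.04, 2.7], [-1, 4.14], [0.28, 2.66], [-3.11, 3.11]. Speed limits (rad/s): [2.57, 2.57, 3.14, 3.14, 3.14, 3.14].

## Interface

Orientations are given as [roll, pitch, yaw] about the fixed x, y, z axes, in that order (R = Rz(yaw) Ry(pitch) Rx(roll)).
In Python, from plant import * gives the robot as it stands.
- The arm moves only by the tool step_arm, never from a script. Its argument "moves" is one flat list of numbers, 7 for each row, row after row: the shift along the tool's x, y, z scaled (see below), then the turn, a rotation vector about the tool's x, y, z scaled (see below), then the closure, from -1 (fully open) to 1 (shut). A call has 1 to 8 rows; each row shifts and turns the pose as measured when the row begins, along the tool's axes as they then stand; what a row does not reach is not made up. The controller multiplies each number of a shift by 2 cm and each number of a turn by 4 degrees. A row lasts 1/12 s, in which the tool goes at most 41.7 mm and 7.16 degrees, less where a joint would pass 70% of its speed; a pose out of reach is approached as far as the arm can. A call with a number of a shift or a turn outside -1 to 1 is refused whole. A call with a gripper value outside its range is refused whole. The fingers move at their own pace and stop on an object; the grip force is fixed at half the most. Time passes only in rows, so rows that do not move let the fingers close. It gives the time, the measured TCP pose, the force and the opening at its end, in the units of the state.
- get_obs(): the state, without advancing time (a new reading comes with each control period).
- capture(name): name is "scene" or "top" or "wrist"; returns the picture (480x640x3 uint8, red, green, blue); there is no depth.
- get_calibration(name): a dict with "mtx" (3x3 intrinsics, pixels), "k1" (the pictures are not rectified: a ray, as slopes to the right and down, at radius r is drawn at 1 + k1 r^2 times it, then the intrinsics apply), "eye" and "orientation" of the camera in the world; the wrist camera has in their place "mount" (4x4, takes a point from camera to tool coordinates, whose origin is the TCP and whose axes are the flange's). Camera axes: x right, y down, z forward; pixel columns grow to the right and rows downward; lengths in mm; the calibration is good to about 2 mm. A picture is of the moment at which its call begins: read the wrist's pose just before it. get_calibration takes no time and is no camera call.
- close_job(): hands the job in, once; it reports no verdict.
The state is a dict: "time": time; "joint_positions": joint angles; "dq": joint speeds; "tau": joint torques, N m; "tool_pos": TCP position; "tcp_rot": TCP orientation; "contact_force": force on the tool from outside, world axes, zero at the start; "moment": the same for the moment, N m; "grip_width": finger opening in mm.
Only numpy, scipy, OpenCV 4.12 (cv2) and the standard library are available. Lean on these libraries where they do the work, as an engineer would, in place of code of your own. Each camera call takes 0.05 s, during which the arm holds its last target.

## Task

Of the sampler's two bays, find the one that holds the rack of capped tubes, and push that bay's guard door fully shut so that its sprung latch snaps in behind the strike. Leave the other bay's door standing open, and do not knock the tube rack about.

Things in the scene. Friction and masses are not known exactly. Their poses are not given: they have to be found in the camera images.
- gate_mid (a point): middle of the door line of a fixed cream sampler (490 x 260 mm) with two open-topped bays side by side; inside the post between them, 75 mm up, in the plane of the shut doors. x points into the bays, y left, z up. Walls at most 100 mm high, posts 136 mm; a thin 205 mm column stands 200 mm behind. A 70 mm jar and a loose cap stand before the post, outside the doors' swing
- left_hinge (a point): the left door's upright hinge axis, 75 mm above the table, 215 mm from gate_mid along its plus y, fixed; axes as gate_mid. The door is a flat white leaf, 14 mm thick with the axis at mid-thickness, 10 to 165 mm from the axis, 22 to 130 mm above the table. Push its outer face up to 45 mm below its top edge, clear of the strike, which begins 168 mm from the axis
- left_door (a joint): opening angle (rad) of the left bay's guard door (left as seen from the robot). 0 = shut on a hard stop, leaf along gate_mid's y; growing, its free end (next to the middle post) swings out towards the robot. Starts at 0.6 to 1.1, stays where it is left. Swings with about 0.5 N; 120 mm from the hinge its latch takes 4 to 9 N over the last 20 mm; let go before it snaps in, it springs back ajar
- right_hinge (a point): the right door's upright hinge axis, 75 mm above the table, 215 mm from gate_mid along its minus y, fixed; axes as gate_mid. The door is a flat white leaf, 14 mm thick with the axis at mid-thickness, 10 to 165 mm from the axis, 22 to 130 mm above the table. Push its outer face up to 45 mm below its top edge, clear of the strike, which begins 168 mm from the axis
- right_door (a joint): opening angle (rad) of the right bay's guard door (right as seen from the robot). 0 = shut on a hard stop, leaf along gate_mid's y; growing, its free end (next to the middle post) swings out towards the robot. Starts at 0.6 to 1.1, stays where it is left. Swings with about 0.5 N; 120 mm from the hinge its latch takes 4 to 9 N over the last 20 mm; let go before it snaps in, it springs back ajar
- left_bolt (a joint): the left door's sprung latch: how far (m) its steel tongue is pushed in, 0 = out, 0.012 = in. It stands 12 mm out of the leaf's free end, 107 mm above the table, 22 mm high, bevelled on its leading (inner) side. The strike plate on the middle post pushes it in as the door shuts; it springs out to 0 behind the strike once the door is within about 0.02 rad of shut
- right_bolt (a joint): the right door's sprung latch: how far (m) its steel tongue is pushed in, 0 = out, 0.012 = in. It stands 12 mm out of the leaf's free end, 107 mm above the table, 22 mm high, bevelled on its leading (inner) side. The strike plate on the middle post pushes it in as the door shuts; it springs out to 0 behind the strike once the door is within about 0.02 rad of shut
- rack_mid (a point): the centre of the loose white rack of eleven tubes with caps, 110 mm deep, 140 mm wide and 103 mm high over the caps; the point lies 50 mm above its foot, 65 mm above the table. It stands in the left bay (positive y seen from gate_mid) or in the right bay (negative y), about 120 mm behind the door line; the other bay holds a tray of four squat jars

How it is judged:
By the outcome, as a careful person would: the job done as asked, in the order asked, and still so for the second after the job is handed in, with the robot touching nothing.
It also fails if it takes over 35 s, if anything falls off the work surface, if the arm or the gripper's body presses on something with over 40 N, if the wrist force passes 120 N, or if a joint passes its speed limit or range.

## Working session

There is one attempt and no reset: what is moved stays moved. The work goes in short steps, Python scripts to look and compute and a tool call to move; the robot and the scene stay as the last step left them, time stands still between calls to the robot, and variables do not carry over. Pictures are saved under pics/ and viewed, and the job is handed in when it is done.

Besides the shell and the picture viewer there is one more tool, called after ">>>" in YAML: its name, and indented under it one key for each argument. step_arm: Moves the arm, as the interface text tells. Shifts and turns lie within -1 to 1; 1 stands for 2 cm of shift or 4 degrees of turn. Its arguments: {"type":"object","properties":{"moves":{"type":"array"}},"required":["moves"]}

```bash
ls; mkdir -p pics; python3 - <<'E'
from plant import *
import cv2,numpy as np
for n in ["scene","top"]:
    im=capture(n); cv2.imwrite(f"pics/{n}0.png",im[:,:,::-1])
    print(n,get_calibration(n))
print(get_calibration("wrist"))
print(get_obs())
E
```

```text
pics
scene {'mtx': array([[475.42944996,   0.        , 322.91836043],
       [  0.        , 475.42944996, 233.51276201],
       [  0.        ,   0.        ,   1.        ]]), 'k1': -0.049494391420675486, 'eye': array([1248.95169494, -132.31078589,  716.8948324 ]), 'orientation': array([-2.37437266,  0.00543906,  1.27939812])}
top {'mtx': array([[452.0929634 ,   0.        , 317.09523299],
       [  0.        , 452.0929634 , 240.37144749],
       [  0.        ,   0.        ,   1.        ]]), 'k1': -0.05040853531162812, 'eye': array([557.07201271,  12.88918329, 852.89186035]), 'orientation': array([-3.04127466,  0.01897213, -1.57433755])}
{'mtx': array([[365.14027428,   0.        , 314.74948765],
       [  0.        , 365.14027428, 238.11749075],
       [  0.        ,   0.        ,   1.        ]]), 'k1': -0.06614710041952179, 'mount': array([[ 1.50332782e-04, -9.66045480e-01, -2.58372035e-01,
         6.87059896e+01],
       [ 9.99998988e-01,  5.10658467e-04, -1.32749148e-03,
        -3.90081423e-01],
       [ 1.41435701e-03, -2.58371574e-01,  9.66044579e-01,
        -1.57859689e+02],
       [ 0.00000000e+00,  0.00000000e+00,  0.00000000e+00,
         1.00000000e+00]])}
{'time': 0.1, 'joint_positions': array([ 1.00300906e+00,  3.42595831e-01,  1.52488700e+00,  1.24415627e-05,
        1.27538967e+00, -1.45990714e-01]), 'dq': array([ 0.00161749, -0.00263051, -0.00192642,  0.00030856, -0.00119138,
       -0.00121674]), 'tau': array([ 1.37498180e-03, -4.32005167e+01, -2.44695067e+01,  7.17864675e-02,
        5.25536493e-02, -7.09362280e-05]), 'tool_pos': array([214.72005783, 478.70613396, 226.1561918 ]), 'tcp_rot': array([-3.14032815e+00, -1.97954066e-04,  2.71979234e+00]), 'contact_force': array([ 1.10587221, -0.41911722, -0.61322519]), 'moment': array([0.0534482 , 0.00228998, 0.00065689]), 'grip_width': 92.0938549853868}
```

View pics/scene0.png

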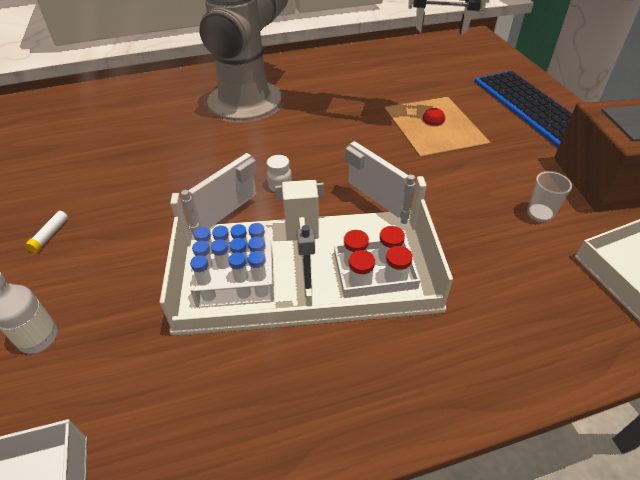

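View pics/top0.png

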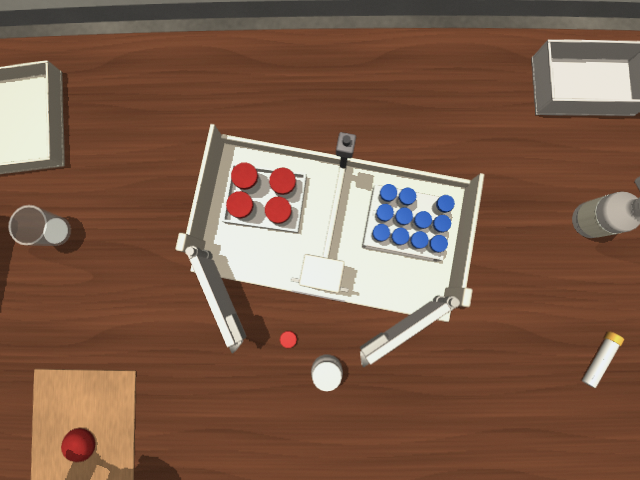

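The top view shows the blue-capped rack in the right bay (columns 365-455, rows 180-260) and the red jars in the left bay. I'll zoom in on the right door for exact pixels.

```bash
cat > h.py <<'E'
from plant import *
import cv2,numpy as np
from scipy.spatial.transform import Rotation as R
def ray(name,px):
    c=get_calibration(name)
    d=np.array([c['k1'],0,0,0,0.])
    # r_d = r(1+k1 r^2): opencv distortion model
    u=cv2.undistortPoints(np.array([[px]],float),c['mtx'],d)[0,0]
    Rm=R.from_euler('xyz',c['orientation']).as_matrix()
    return np.array(c['eye']),Rm@np.array([u[0],u[1],1])
def onplane(name,px,z):
    e,d=ray(name,px); return e+d*(z-e[2])/d[2]
def proj(name,P):
    c=get_calibration(name)
    Rm=R.from_euler('xyz',c['orientation']).as_matrix()
    p=Rm.T@(np.asarray(P,float)-c['eye']); s=p[:2]/p[2]; s=s*(1+c['k1']*(s@s))
    return c['mtx'][:2,:2]@s+c['mtx'][:2,2]
E
python3 - <<'E'
from h import *
im=cv2.imread('pics/top0.png')
c=im[230:400,270:480]; cv2.imwrite('pics/z1.png',cv2.resize(c,None,fx=3.8,fy=3.5,interpolation=cv2.INTER_CUBIC)[:600,:800])
c=im[120:370,170:370]; cv2.imwrite('pics/z2.png',cv2.resize(c,None,fx=2.4,fy=2.4,interpolation=cv2.INTER_CUBIC))
E
```

```text
(no output)
```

View pics/z1.png

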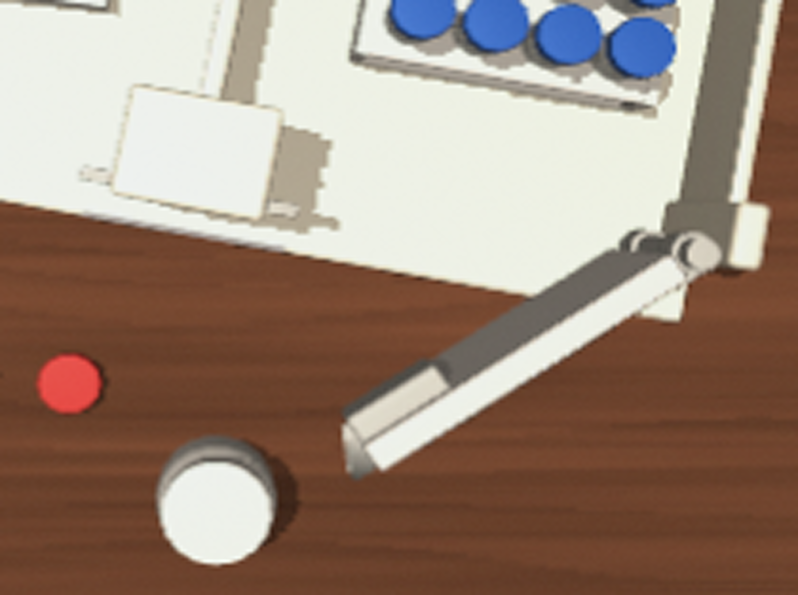

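View pics/z2.png

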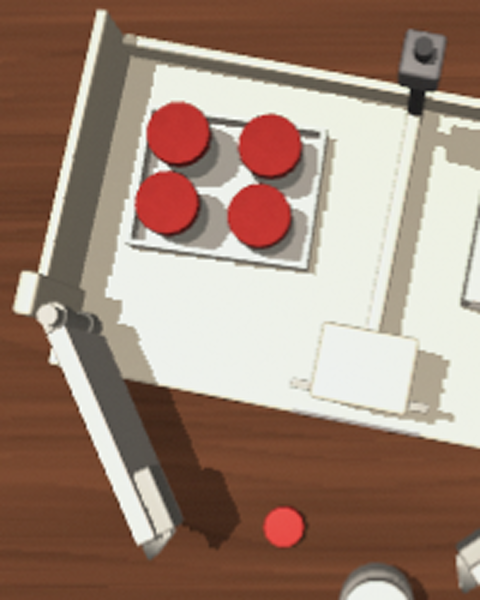

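```bash
python3 - <<'E'
from h import *
for z in (130,136,142):
    r=onplane('top',(454.2,302),z); l=onplane('top',(192.1,250.8),z)
    print(z,r.round(1),l.round(1),np.linalg.norm(r-l).round(1))
f=onplane('top',(368.2,359.4),130); print('free',f.round(1))
for z in (130,136):
    r=onplane('top',(454.2,302),z)
    print(np.linalg.norm((f-r)[:2]))
fl=onplane('top',(170+150/2.4,120+538/2.4),130);print('leftfree',fl)
l=onplane('top',(192.1,250.8),136);r=onplane('top',(454.2,302),136)
yy=(l-r)/np.linalg.norm(l-r); x=np.array([yy[1],-yy[0],0]); print('y',yy,'x',x,'yaw',np.arctan2(x[1],x[0]))
d=f-r; print('open R',np.arctan2(-d@x,d@yy)); d=fl-l; print('open L',np.arctan2(-d@x,-d@yy))
print('mid',(l+r)/2)
# scene projections check
for P in (l,r,f,fl): print(proj('scene',P).round(1))
# jar
print('jar',onplane('top',(270+217/3.8,230+510/3.5),70), 'cap',onplane('top',(288,340),10))
im=cv2.imread('pics/scene0.png'); cv2.imwrite('pics/z3.png',cv2.resize(im[140:260,150:450],None,fx=2.6,fy=2.6,interpolation=cv2.INTER_CUBIC))
E
```

```text
130 [ 530.5 -190.7  130. ] [614.  228.7 130. ] 427.7
136 [ 530.7 -189.   136. ] [613.6 227.  136. ] 424.1
142 [ 531.  -187.3  142. ] [613.1 225.2 142. ] 420.6
free [441.8 -53.2 130. ]
163.67059175066802
162.37401559320526
leftfree [465.43962128 160.91008432 130.        ]
y [0.19529051 0.98074544 0.        ] x [ 0.98074544 -0.19529051  0.        ] yaw -0.19655365639168693
open R 0.7764224025592678
open L 0.95484912910193
mid [572.14896532  18.96867623 136.        ]
[408.6 176.4]
[185.3 191.1]
[248.6 153.3]
[350.8 141.8]
jar [405.05276767  11.29530286  70.        ] cap [457.98271818  82.79414418  10.        ]
```

View pics/z3.png

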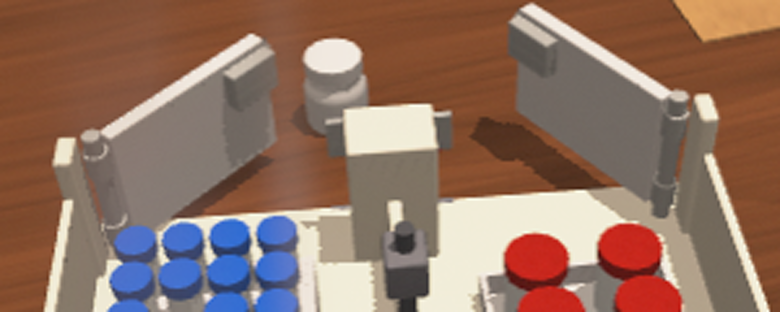

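The right bay holds the rack. Both views agree on the layout:
- **Right hinge:** about (530.5, -190.5).
- **Hinge spacing:** 428 mm, against 430 mm expected.
- **Door line yaw:** about -0.197.
- **Right door:** open about 0.78 rad, with its free edge about 164 mm from the hinge.

Next I'll move over at height with the fingers closed.

>>> step_arm:
  moves: [-1, -0.6, 0, 0, 0, 0, 1, -1, -0.6, 0, 0, 0, 0, 1, -1, -0.6, 0, 0, 0, 0, 1, -1, -0.6, 0, 0, 0, 0, 1, -1, -0.6, 0, 0, 0, 0, 1, -1, -0.6, 0, 0, 0, 0, 1, -1, -0.6, 0, 0, 0, 0, 1, -1, -0.6, 0, 0, 0, 0, 1]

```text
time: 0.77
tool_pos: [321.5, 321.4, 222.7]
tcp_rot: [-3.135, -0.004, 2.728]
contact_force: [-0.1, -0.1, -0.7]
grip_width: 43.2
```

>>> step_arm:
  moves: [-1, -1, 0, 0, 0, 0, 1, -1, -1, 0, 0, 0, 0, 1, -1, -1, 0, 0, 0, 0, 1, -1, -1, 0, 0, 0, 0, 1, -1, -1, 0, 0, 0, 0, 1, -1, -1, 0, 0, 0, 0, 1, -1, -1, 0, 0, 0, 0, 1, -1, -1, 0, 0, 0, 0, 1]

```text
time: 1.43
tool_pos: [405.3, 100.6, 221.2]
tcp_rot: [-3.132, -0.007, 2.73]
contact_force: [0.5, 0.7, -0.3]
grip_width: 0.4
```

>>> step_arm:
  moves: [-0.34, -0.67, 0, 0, 0, -1, 1, -0.29, -0.69, 0, 0, 0, -1, 1, -0.24, -0.71, 0, 0, 0, -1, 1, -0.19, -0.73, 0, 0, 0, -1, 1, -0.14, -0.74, 0, 0, 0, -1, 1, -0.08, -0.74, 0, 0, 0, -1, 1, -0.02, -0.75, 0, 0, 0, -1, 1, 0.04, -0.75, 0, 0, 0, -1, 1]

```text
time: 2.1
tool_pos: [411.3, -28.4, 219.7]
tcp_rot: [-3.138, -0.016, -2.975]
contact_force: [0.5, 0.3, -1.0]
grip_width: 0.7
```

>>> step_arm:
  moves: [0.09, -0.74, 0, 0, 0, -1, 1, 0.14, -0.74, 0, 0, 0, -1, 1, 0.2, -0.73, 0, 0, 0, -1, 1, 0.25, -0.71, 0, 0, 0, -1, 1, 0.3, -0.7, 0, 0, 0, -1, 1, 0.35, -0.66, 0, 0, 0, -1, 1]

```text
time: 2.6
tool_pos: [414.0, -122.8, 218.5]
tcp_rot: [3.134, -0.018, -2.535]
contact_force: [0.6, -0.0, 1.1]
grip_width: 0.7
```

>>> step_arm:
  moves: [0, 0, 0.9, 0, -0.25, 0.0, 1, 0, 0, 0.9, 0, 0, 0, 1, 0, 0, 0.9, 0, 0, 0, 1, 0, 0, 0.9, 0, 0, 0, 1, 0, 0, 0.9, 0, 0, 0, 1, 0, 0, 0.9, 0, 0, 0, 1, 0, 0, 0.9, 0, 0, 0, 1, 0, 0, 0, 0, 0, 0, 1]

```text
time: 3.27
tool_pos: [413.1, -126.1, 87.1]
tcp_rot: [3.136, 0.0, -2.535]
contact_force: [-0.7, 0.5, -0.3]
grip_width: 0.0
```

```bash
python3 - <<'E'
from h import *
o=get_obs();print(o['time'],o['tool_pos'],o['tcp_rot'],o['contact_force'],o['joint_positions'].round(2))
im=capture('top'); cv2.imwrite('pics/t1.png',im[:,:,::-1])
im=capture('scene'); cv2.imwrite('pics/s1.png',im[:,:,::-1])
E
```

```text
3.2667 [ 413.08537563 -126.14728152   87.08783367] [ 3.13571589e+00  4.44622453e-04 -2.53545530e+00] [-0.70698717  0.46130638 -0.32933642] [-0.48  0.36  1.95  0.    0.83 -2.66]
```

View pics/t1.png

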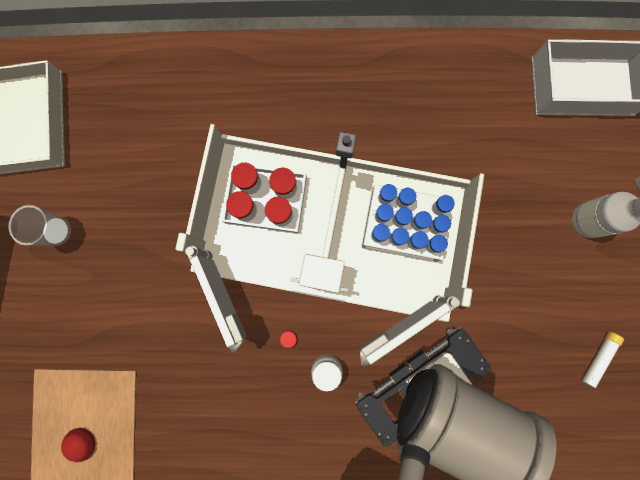

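View pics/s1.png

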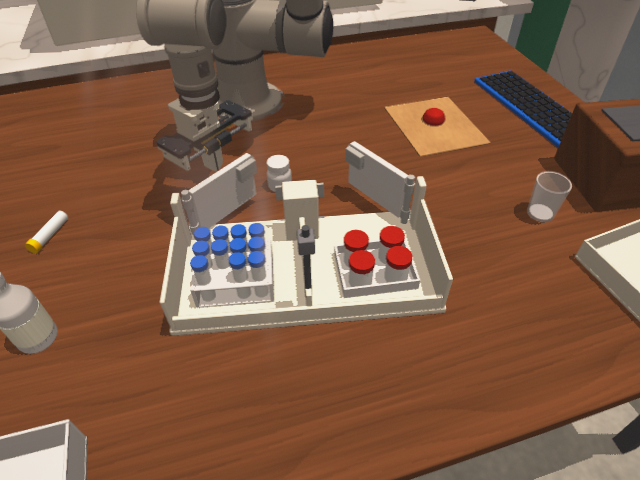

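The fingers are beside the right door's outer face. I'll advance to contact and then swing along the door's arc.

>>> step_arm:
  moves: [-0.9, 0.1, -0.1, 0, 0, 0, 1, -0.8, 0.15, -0.1, 0, 0, 0, 1, -0.5, 0, -0.05, 0, 0, 0, 1, -0.2, 0, 0, 0, 0, 0, 1]

```text
time: 3.7
tool_pos: [454.0, -95.9, 99.2]
tcp_rot: [-3.139, 0.005, -2.537]
contact_force: [-0.4, -0.3, -0.1]
grip_width: 0.7
```

>>> step_arm:
  moves: [-0.43, 0.04, 0, 0, 0, 1, 1, -0.43, 0.04, 0, 0, 0, 1, 1, -0.43, 0.04, 0, 0, 0, 1, 1, -0.43, 0.04, 0, 0, 0, 1, 1, -0.43, 0.04, 0, 0, 0, 1, 1]

```text
time: 4.12
tool_pos: [491.6, -73.5, 102.7]
tcp_rot: [-3.138, 0.006, -2.898]
contact_force: [-1.2, -0.7, -1.0]
grip_width: 0.7
```

```bash
cat > st.py <<'E'
from h import *
H=np.array([530.5,-190.5]);Y=np.array([.195,.981]);X=np.array([.981,-.195])
o=get_obs();p=o['tool_pos'][:2]-H;yaw=o['tcp_rot'][2]%(2*np.pi)
# theta of leaf if finger flat-on: uses offset 16.5
rr=np.hypot(*p); th=np.arctan2(-p@X,p@Y)-np.arcsin(16.5/rr)
print(o['time'],o['tool_pos'].round(1),'yawErr vs leaf',round(yaw-2.945-th,3),'theta',th.round(3),'r',np.sqrt(rr**2-16.5**2).round(1),o['contact_force'].round(1))
E
python3 st.py; python3 - <<'E'
from h import *
im=capture('top'); cv2.imwrite('pics/t2.png',im[:,:,::-1])
E
```

```text
4.1167 [491.6 -73.5 102.7] yawErr vs leaf 0.058 theta 0.383 r 122.2 [-1.2 -0.7 -1. ]
```

View pics/t2.png

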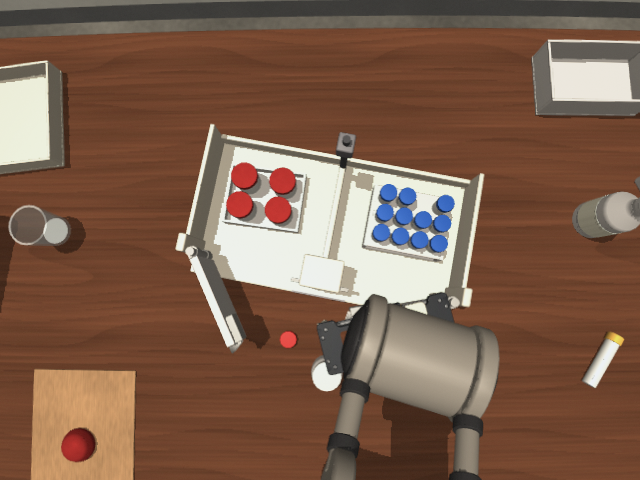

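>>> step_arm:
  moves: [-0.42, 0.05, 0.15, 0, 0, 1, 1, -0.42, 0.05, 0.15, 0, 0, 1, 1, -0.42, 0.05, 0.15, 0, 0, 1, 1]

```text
time: 4.42
tool_pos: [517.5, -66.7, 96.2]
tcp_rot: [-3.138, 0.01, -3.113]
contact_force: [-2.4, -0.8, 2.4]
grip_width: 0.1
```

```bash
python3 st.py
```

```text
4.4167 [517.5 -66.7  96.2] yawErr vs leaf 0.058 theta 0.168 r 123.3 [-2.4 -0.8  2.4]
```

>>> step_arm:
  moves: [-0.3, 0.03, 0.03, 0, 0, 0.8, 1, -0.3, 0.03, 0.03, 0, 0, 0.8, 1]

```text
time: 4.58
tool_pos: [528.7, -65.6, 95.5]
tcp_rot: [-3.139, 0.007, 3.057]
contact_force: [-3.2, 0.2, 2.5]
grip_width: 0.4
```

>>> step_arm:
  moves: [-0.3, 0.02, 0.03, 0, 0, 0.7, 1]

```text
time: 4.67
tool_pos: [534.4, -65.8, 95.4]
tcp_rot: [-3.139, 0.007, 3.007]
contact_force: [-0.6, 1.6, 0.8]
grip_width: 0.1
```

```bash
python3 st.py
```

```text
4.6667 [534.4 -65.8  95.4] yawErr vs leaf 0.03 theta 0.032 r 123.7 [-0.6  1.6  0.8]
```

>>> step_arm:
  moves: [-0.15, 0, 0.02, 0, 0, 0.4, 1]

```text
time: 4.75
tool_pos: [536.7, -65.9, 95.3]
tcp_rot: [-3.14, 0.005, 2.979]
contact_force: [-8.0, 3.4, 5.7]
grip_width: 0.4
```

>>> step_arm:
  moves: [-0.15, 0, 0.02, 0, 0, 0.3, 1]

```text
time: 4.83
tool_pos: [537.0, -65.8, 95.2]
tcp_rot: [-3.141, -0.001, 2.958]
contact_force: [-16.7, 4.1, 13.0]
grip_width: 0.4
```

>>> step_arm:
  moves: [-0.2, 0, 0, 0, 0, 0.1, 1]

```text
time: 4.92
tool_pos: [536.9, -65.7, 95.3]
tcp_rot: [-3.141, -0.011, 2.952]
contact_force: [-17.9, 2.9, 10.7]
grip_width: 0.3
```

```bash
python3 st.py; python3 - <<'E'
from h import *
im=capture('scene'); cv2.imwrite('pics/s3.png',cv2.resize(im[140:260,150:450,::-1],None,fx=2.6,fy=2.6,interpolation=cv2.INTER_CUBIC))
E
python3 st.py
```

```text
4.9167 [536.9 -65.7  95.3] yawErr vs leaf -0.006 theta 0.013 r 123.9 [-17.9   2.9  10.7]
4.9667 [536.8 -65.7  95.2] yawErr vs leaf -0.006 theta 0.014 r 123.9 [-15.4   3.9   9.5]
```

View pics/s3.png

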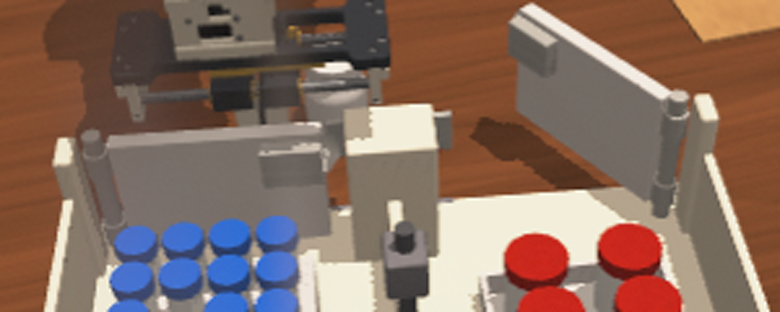

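It stopped hard at 18 N, well above the latch's 9 N. I'll back off slightly and see whether the door stays put.

>>> step_arm:
  moves: [0.2, 0, 0, 0, 0, 0, 1]

```text
time: 5.05
tool_pos: [532.1, -65.1, 95.7]
tcp_rot: [-3.141, -0.013, 2.954]
contact_force: [-0.1, -1.0, 0.3]
grip_width: 0.2
```

>>> step_arm:
  moves: [0.3, 0, 0, 0, 0, 0, 1, 0.5, 0, 0, 0, 0, 0, 1, 0.9, 0, 0, 0, 0, 0, 1, 0, 0, 0, 0, 0, 0, 1]

```text
time: 5.38
tool_pos: [496.7, -59.5, 97.4]
tcp_rot: [-3.141, -0.01, 2.96]
contact_force: [0.2, 0.1, 0.5]
grip_width: 0.6
```

```bash
python3 st.py; python3 - <<'E'
from h import *
im=capture('scene'); cv2.imwrite('pics/s4.png',cv2.resize(im[140:260,150:450,::-1],None,fx=2.6,fy=2.6,interpolation=cv2.INTER_CUBIC))
im=capture('top'); cv2.imwrite('pics/t4.png',im[:,:,::-1])
E
```

```text
5.3833 [496.7 -59.5  97.4] yawErr vs leaf -0.312 theta 0.327 r 134.3 [0.2 0.1 0.5]
```

View pics/s4.png

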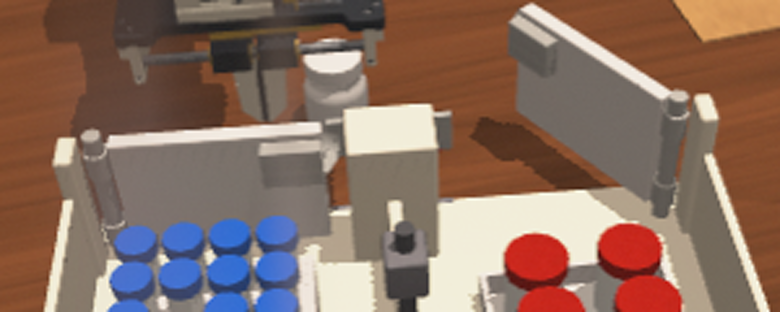

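View pics/t4.png

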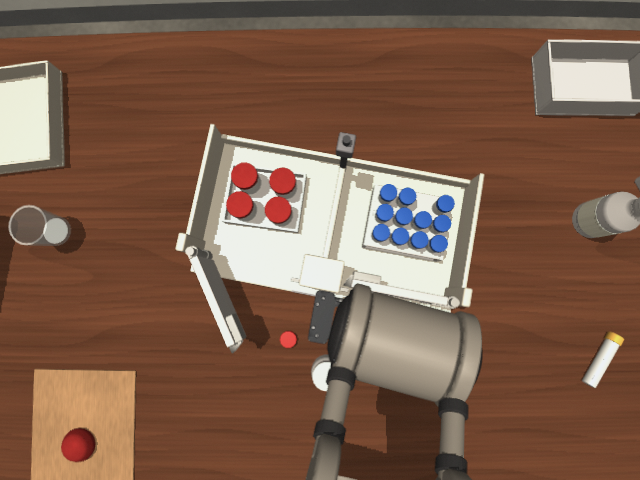

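The force fell to zero at once and the door did not follow. I'll lift clear and move aside so I can check the door angle from above.

>>> step_arm:
  moves: [0.5, 0, -1, 0, 0, 0, 1, 0.5, 0, -1, 0, 0, 0, 1, 0.5, 0, -1, 0, 0, 0, 1, 0.5, 0, -1, 0, 0, 0, 1, 0.3, 0, -1, 0, 0, 0, 1, 0, -1, -0.5, 0, 0, 0, 1, 0, -1, 0, 0, 0, 0, 1, 0, -1, 0, 0, 0, 0, 1]

```text
time: 6.15
tool_pos: [450.1, -112.6, 216.5]
tcp_rot: [-3.139, 0.007, 2.968]
contact_force: [-0.0, -0.5, -0.2]
grip_width: 0.4
```

>>> step_arm:
  moves: [0, -1, 0, 0, 0, 0, 1, 0, -1, 0, 0, 0, 0, 1, 0, -1, 0, 0, 0, 0, 1, 0, -1, 0, 0, 0, 0, 1, 0, -1, 0, 0, 0, 0, 1, 0, -1, 0, 0, 0, 0, 1, 0, -1, 0, 0, 0, 0, 1, 0, 0, 0, 0, 0, 0, 1]

```text
time: 6.82
tool_pos: [431.3, -265.7, 222.2]
tcp_rot: [-3.131, 0.023, 2.97]
contact_force: [0.9, -0.2, -0.1]
grip_width: 0.8
```

```bash
python3 - <<'E'
from h import *
im=capture('top')[:,:,::-1]; cv2.imwrite('pics/t5.png',im)
cv2.imwrite('pics/z5.png',cv2.resize(im[230:380,280:480],None,fx=4,fy=4,interpolation=cv2.INTER_CUBIC))
im=capture('scene')[:,:,::-1]; cv2.imwrite('pics/s5.png',cv2.resize(im[140:260,150:450],None,fx=2.6,fy=2.6,interpolation=cv2.INTER_CUBIC))
H=np.array([530.5,-190.5]);Y=np.array([.195,.981]);X=np.array([.981,-.195])
for th in (0,.05,.1): # outer top edge near free end
    P=H+165*(np.cos(th)*Y-np.sin(th)*X)+7*(-np.cos(th)*X-np.sin(th)*Y)
    Q=P+14*(np.cos(th)*X+np.sin(th)*Y)
    for n in ('top','scene'):
        a=proj(n,[*P,130]); b=proj(n,[*Q,130])
        if n=='top': print(th,(a-[280,230])*4,(b-[280,230])*4)
        else: print('  scene',(a-[150,140])*2.6,(b-[150,140])*2.6)
E
```

```text
0 [283.90103329 226.197878  ] [290.4046493  191.53025825]
  scene [319.46930354 117.70494855] [319.88482475 130.17416067]
0.05 [281.43877684 246.91678483] [286.21777979 211.89003248]
  scene [318.47447152 110.54377389] [319.83572611 122.77541071]
0.1 [280.00663615 267.77850033] [283.04390609 232.47921117]
  scene [316.93882995 103.54200558] [319.22482305 115.51157397]
```

View pics/z5.png

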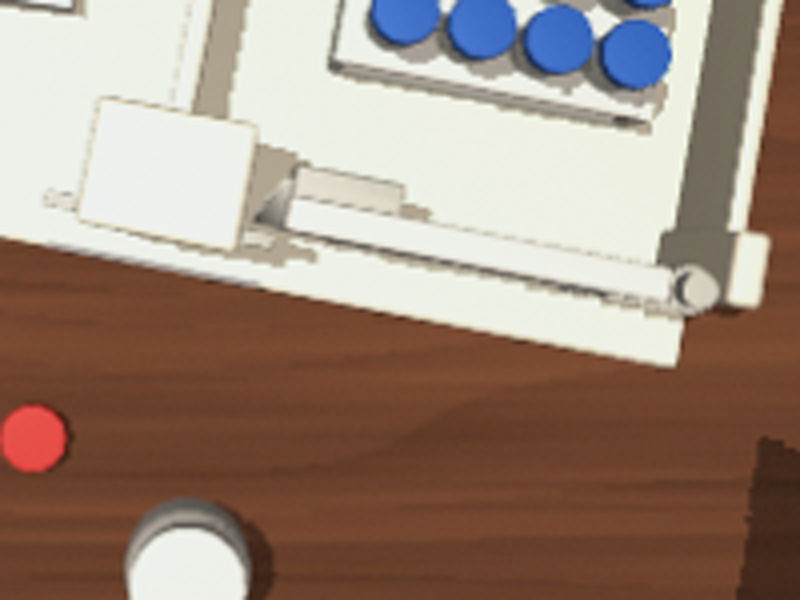

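View pics/s5.png

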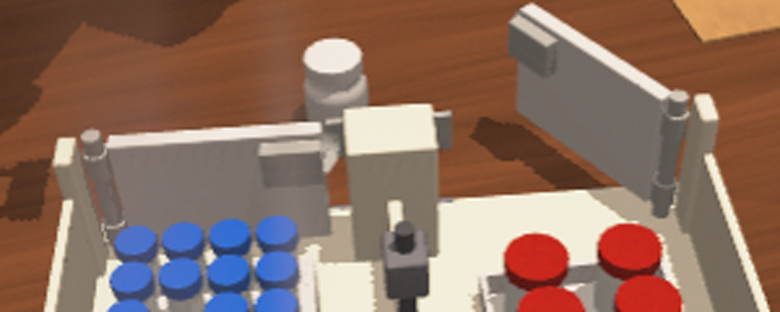

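View pics/t5.png

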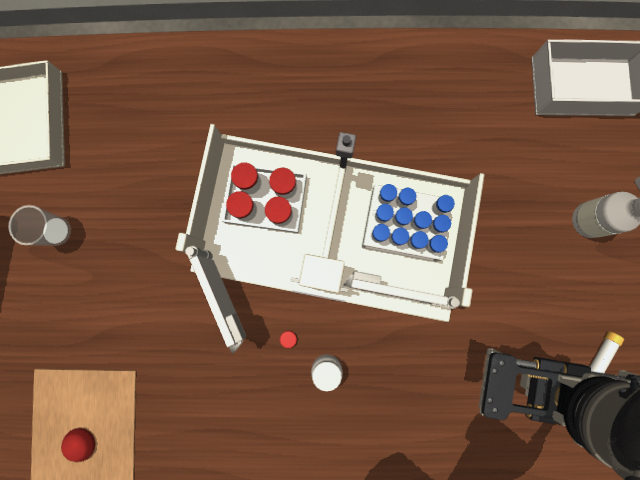

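```bash
python3 - <<'E'
from h import *
X=np.array([.981,-.195]);Y=np.array([.195,.981])
g=lambda u,v:onplane('top',(280+u/4,230+v/4),130)[:2]
for a,b in (((291,215),(697,288)),((292,198),(672,267)),((290,232),(672,300))):
    d=g(*a)-g(*b); print(np.arctan2(-d@X,d@Y).round(3),np.linalg.norm(d).round(1))
l=onplane('top',(192.1,250.8),130)[:2]
t=onplane('top',(280+255/4,230+222/4),118)[:2]; e=onplane('top',(280+291/4,230+232/4),118)[:2]; print('tongue out',(t-e)@Y)
# cap motion of the rack between first and last picture
def caps(f):
    h=cv2.cvtColor(cv2.imread(f),cv2.COLOR_BGR2HSV); m=cv2.inRange(h,(100,120,60),(130,255,255))
    c,_=cv2.findContours(m,0,2); return sorted([tuple(np.round(cv2.minEnclosingCircle(k)[0],1)) for k in c if cv2.contourArea(k)>60])
print(caps('pics/top0.png'));print(caps('pics/t5.png'))
E
```

```text
0.013 163.4
0.012 153.1
0.015 153.5
tongue out 15.020867257414315
[(np.float64(380.8), np.float64(232.1)), (np.float64(384.5), np.float64(212.2)), (np.float64(387.7), np.float64(192.3)), (np.float64(400.3), np.float64(236.2)), (np.float64(404.0), np.float64(216.0)), (np.float64(407.1), np.float64(196.0)), (np.float64(419.3), np.float64(239.5)), (np.float64(422.6), np.float64(219.4)), (np.float64(438.3), np.float64(243.2)), (np.float64(441.6), np.float64(222.9)), (np.float64(444.9), np.float64(203.1))]
[(np.float64(380.8), np.float64(232.1)), (np.float64(384.5), np.float64(212.2)), (np.float64(387.7), np.float64(192.3)), (np.float64(400.3), np.float64(236.2)), (np.float64(404.0), np.float64(216.0)), (np.float64(407.1), np.float64(196.0)), (np.float64(419.3), np.float64(239.5)), (np.float64(422.5), np.float64(219.5)), (np.float64(438.3), np.float64(243.2)), (np.float64(441.7), np.float64(223.1)), (np.float64(444.9), np.float64(203.1))]
```

```bash
python3 -c "
from plant import *
close_job()"
```

```text
the job is handed in; nothing more can be done
```

I shut the right bay's door, the bay holding the blue-capped tube rack, and all my checks point to it being latched. I handed the job in at about 7 s of the 35 s allowed. I pushed with closed fingers about 123 mm from the hinge until the door came up hard against its stop at about 18 N, then backed off and moved the arm clear.

**Door shut:** After I let go, the door did not spring back. The top view reads about 0.013 rad against my measured door line, which matches where the fingers stopped against it. I take that as a small error in my door line rather than a gap, but the cameras cannot tell the two apart.

**Latch:** The tongue looks fully out. My rough pixel measurement gave 15 mm against the stated 12 mm, and I had no direct reading of the latch itself.

**Everything else:** The rack's caps stayed within 0.2 px between the first and last pictures. By eye, the left door still stands open and the jar and loose cap have not moved.

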